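Clear the sanding box: click the gate open, sweep the drop-outs, move the basket

ROBOT

A 6-joint arm with a two-finger parallel gripper is mounted at the origin on the work surface. World frame = base frame: x ahead of the robot, y to its left, z up, the work surface at z = 0. Lengths are in m, angles in rad, forces in N, time in s.
With the tool pointing down it reaches from about 0.25 to 0.775 m from the base axis. Payload 4 kg.
Tool frame: the origin (TCP) lies between the finger pads; the fingertips stand 14 mm ahead of it and the grasp point (between the pads) lies 5 mm behind it (nose_length is the distance from the TCP to the fingertips, in m); z points along the fingers, y is the line along which they close (so a half turn about z gives the same grasp; the last joint's range is limited). The gripper opens to 94 mm and grips with 3 to 60 N. Pads are 16 mm wide; open, the fingers measure 119 mm over their backs; the gripper's body (75 mm by 177 mm) begins 78 mm behind the grasp point.
Start: joints at [0.999, 0.087, 1.371, -0, 1.684, -0.103], TCP at [0.249, 0.491, 0.22] pointing down, gripper open.
Joint ranges: [-3.1, 3.1], [-0.76, 2.03], [0.27, 2.55], [-1.08, 4.22], [0.17, 2.65], [-2.57, 2.57]. Speed limits (rad/s): [2.79, 2.79, 3.14, 3.14, 3.14, 3.14].

INTERFACE

Orientations are given as [roll, pitch, yaw] about the fixed x, y, z axes, in that order (R = Rz(yaw) Ry(pitch) Rx(roll)).
In Python, from bench import * gives the robot as it stands.
- The arm moves only by the tool move_arm, never from a script. Its argument "steps" is one flat list of numbers, 7 for each row, row after row: the turn, a rotation vector about the world's x, y, z in rad, then the shift along the world's x, y, z in m, then the opening, from 0 (shut) to 1 (fully open). A call has 1 to 12 rows; each row is the pose to reach, as a shift and turn from the pose commanded when the call began; what a row does not reach only later rows make up. A row lasts 1/10 s, in which the tool goes at most 50 mm and 8.59 degrees, less where a joint would pass 70% of its speed; a pose out of reach is approached as far as the arm can. A call with a gripper value outside its range is refused whole. The fingers move at their own pace and stop on an object; the grip force is fixed at half the most. Time passes only in rows, so rows that repeat a pose let the fingers close. It gives the time, the measured TCP pose, the force, the opening and the grip force at its end, in the units of the state.
- get_obs(): the state, without advancing time (a new reading comes with each control period).
- snapshot(name): name is "scene" or "side" or "wrist"; returns (picture, depth): 384x512x3 uint8, red, green, blue; 384x512 float32, m along the optical axis (not along the pixel's ray), 0 where there is no reading.
- camera_model(name): a dict with "fx", "fy", "cx", "cy" (pixels), "rvec" (rotation vector, rad) and "tvec" (3), from world to camera coordinates, as OpenCV has them. Camera axes: x right, y down, z forward; pixel columns grow to the right and rows downward; lengths in m; the calibration is good to about 2 mm. A picture is of the moment at which its call begins: read the wrist's pose just before it. camera_model takes no time and is no camera call; for the wrist camera it gives the pose at the moment of the call.
- close_job(): hands the job in; it is judged then, once.
Trained networks look in the newest picture that a camera, given by its name, has taken for a name from the list of things; names that differ only in an ending like _2 or _b are one class to them, and where a whole thing is asked for, a point or a joint stands for the part that bears it (a point fixed in the world has none). Each returns a list of dicts, best first, with "score" (0 to 1); they miss things now and then, are a little off and sometimes report something else, mostly with a low value. They report only what shows in the picture. A call takes as long as a camera call.
- silhouettes(camera, target): "pixels" (384x512 bool, what is visible of it) and "uv" ([column, row] in pixels, amid what is visible of it).
- spot_point(camera, target): "uv" ([column, row] in pixels: a listed point, or the origin of a listed thing).
The state is a dict: "time": time; "joint_positions": joint angles; "qvel": joint speeds; "joint_torque": joint torques, N m; "tool_pos": TCP position; "ee_rot": TCP orientation; "wrist_force": force on the tool from outside, world axes, zero at the start; "wrist_torque": the same for the moment, N m; "width": finger opening in m; "finger_force": force on a finger pad.
Only numpy, scipy, OpenCV 4.12 (cv2) and the standard library are available. Lean on these libraries where they do the work, as an engineer would, in place of code of your own. Each camera call takes 0.05 s, during which the arm holds its last target. There are 200 camera calls.

TASK

Click the suction gate lever of the sanding box up to notch 4 (the red mark) one notch at a time, letting it rest about half a second in each notch and never going past 4; then, holding the sanding block from the holder, sweep all the plywood drop-outs off the plate over its open lip into the scrap basket hanging there, without using your fingers on those lying on the plate. Then carry the basket by its handle, level and without setting it down, to the hooks of the scrap rack and hang it there with all the drop-outs in it, stand the sanding block back in its holder, and turn the gate lever back to notch 0 (green, shut). Leave the other things on the bench where they are.

Things in the scene. Friction and masses are not known exactly. Their poses are not given: they have to be found in the camera images.
- sanding_box: Grey downdraft sanding box fixed to the bench; z up. Origin: on the bench under the plate. Perforated steel plate on top at z 100 mm, clear over x -95 to +95 mm, y -150 mm (open lip, -y end) to +120 mm; black rims 14 mm high on the other three sides. Beyond them the gate housing (y 128 to 250, x +-105 mm, deck at z 100 mm) carries the lever. Two hooks at x +-126 mm stick out below the lip.
- box_hooks (a point): Point midway between the two hooks of the sanding box, at the height of their seats (77 mm above the bench). At the start the basket hangs here, its long side along the box's x and its near wall 8 mm outside the lip, its rim 8 mm below the plate.
- gate_lever (a joint): Indexed lever of the suction gate, rad, on a vertical pivot. Six clicks 0.25 apart: notch 0 (shut, green mark) 0.00, 1 0.25, 2 0.50, 3 0.75, 4 (red mark) 1.00, 5 1.25. As it grows the lever turns clockwise from above, the knob going to the box's +y, away from the plate. About 3.5 N at the knob carries it over a click; it drops into the nearest notch and stays. Starts in notch 0 or 1.
- gate_knob (a point): Orange round thumb knob on the lever's end: upright, 16 mm across, from 111 to 156 mm above the bench; this point lies on its axis at 140 mm. It runs on a circle of 85 mm radius about gate_pivot; at value q it lies from the pivot in direction (-cos(0.625-q), -sin(0.625-q)) of the box's x, y.
- gate_pivot (a point): The lever's vertical pivot axis, at deck height (100 mm).
- block: The foam sanding block to sweep with (dark, orange sleeve): 100 mm long (its x), 25 mm thick (its y), 70 mm tall (its z), 70 g, stiff. At the start it stands on its long edge in the holder. Origin: middle of its underside.
- holder: Plywood holder, an open box fixed to the bench: outside 132 (x) x 52 (y) x 40 mm high, walls and floor 8 mm, so the slot is 116 x 36 mm and the block's underside stands 8 mm above the bench. Origin: middle of its underside; x along the slot.
- basket: Green open scrap basket, loose, 260 g: 212 (x) x 120 (y) x 75 mm high, walls 4 mm. From each end a flat steel lug, 30 mm wide, underside at z 60 mm, sticks out to x +-142 mm; the lugs rest in the hooks. A stiff handle stands over it: uprights at both ends and a bar along x, 12 x 12 mm, its middle at z 141 mm. Origin: middle of its underside.
- basket_handle (a point): Middle of the handle bar of the basket (bar runs along the basket's x).
- basket_lugs (a point): Point of the basket midway between its lugs, at the height of their undersides (60 mm above the basket's underside).
- rack: Scrap rack fixed to the bench: plywood base 300 (x) x 110 (y) x 10 mm, two posts at x +-126 mm, each topped by a hook like those on the box: 14 mm wide, a flat seat 44 mm long in y between upturned ends 12 mm high. The seats are 100 mm above the bench. Origin: middle of its underside.
- rack_hooks (a point): Point midway between the rack's two hooks, at the height of their seats. The basket hangs here when basket_lugs coincides with it, the basket's x along the rack's x.
- cut_disc: Loose plywood drop-out, round, 60 mm across, 8 mm thick, 14 g. Origin: middle of its underside. From 3 to 6 of the six drop-outs are present, lying flat on the plate.
- cut_strip: Loose plywood drop-out, bar, 56 x 22 mm, 8 mm thick, 14 g. Origin: middle of its underside. From 3 to 6 of the six drop-outs are present, lying flat on the plate.
- cut_square: Loose plywood drop-out, square, 42 x 42 mm, 8 mm thick, 14 g. Origin: middle of its underside. From 3 to 6 of the six drop-outs are present, lying flat on the plate.
- cut_star: Loose plywood drop-out, eight-pointed star, 57 mm across, 8 mm thick, 14 g. Origin: middle of its underside. From 3 to 6 of the six drop-outs are present, lying flat on the plate.
- cut_moon: Loose plywood drop-out, crescent, about 58 x 30 mm, 8 mm thick, 14 g. Origin: middle of its underside. From 3 to 6 of the six drop-outs are present, lying flat on the plate.
- cut_hexagon: Loose plywood drop-out, hexagon, 60 mm across its corners, 8 mm thick, 14 g. Origin: middle of its underside. From 3 to 6 of the six drop-outs are present, lying flat on the plate.
- spare_block_a: A spare foam sanding block lying flat (100 x 70 x 25 mm, dark with an orange sleeve). Bystander.
- spare_block_b: Another spare foam sanding block lying flat (100 x 70 x 25 mm). Bystander.
- plaque: Finished round plywood plaque, 170 mm across, 6 mm thick, lying flat. Bystander.
- adapter: Black power adapter brick, 130 x 62 x 36 mm. Bystander.
- glue: White glue bottle, 56 mm across, 130 mm tall, standing. Bystander.
- tape: Blue roll of tape lying flat, 90 mm across, 25 mm high. Bystander.

How it is judged:
By the outcome, as a careful person would: the job done as asked, in the order asked, and still so for the second after the job is handed in, with the robot touching nothing.
Of cut_disc, cut_strip, cut_square, cut_star, cut_moon, cut_hexagon only 3 to 6 are there at a start; the rules pass over those that are not, and their reading is None.
At some moment in a run one of cut_disc, cut_strip, cut_square, cut_star, cut_moon, cut_hexagon may be knocked a few centimetres aside while the robot is not near it.
It also fails if it takes over 192 s, if anything falls off the work surface, if the arm or the gripper's body presses on something with over 40 N, if the wrist force passes 120 N, or if a joint passes its speed limit or range.

## Working session

There is one attempt and no reset: what is moved stays moved. The work goes in short steps, Python scripts to look and compute and a tool call to move; the robot and the scene stay as the last step left them, time stands still between calls to the robot, and variables do not carry over. Pictures are saved under pics/ and viewed, at most 14 in all, crops included, and the job is handed in when it is done.

Besides the shell and the picture viewer there is one more tool, called after "Emit:" as name(argument=value, ...) on one line, values as JSON. move_arm: Moves the arm, as the interface text tells. Its arguments: {"type":"object","properties":{"steps":{"type":"array"}},"required":["steps"]}

```bash
mkdir -p pics; ls; cat > h.py <<'E'
from bench import *
import numpy as np, cv2
def cam(n):
    m=camera_model(n);R,_=cv2.Rodrigues(np.array(m["rvec"],float));return m,R,np.array(m["tvec"],float).ravel()
def to_world(n,uv,d,C=None):
    m,R,t=C or cam(n);uv=np.atleast_2d(uv).astype(float);d=np.ravel(d)
    p=np.c_[(uv[:,0]-m["cx"])/m["fx"]*d,(uv[:,1]-m["cy"])/m["fy"]*d,d]
    return (p-t)@R
def at_z(n,uv,z,C=None):
    m,R,t=C or cam(n);uv=np.atleast_2d(uv).astype(float)
    r=np.c_[(uv[:,0]-m["cx"])/m["fx"],(uv[:,1]-m["cy"])/m["fy"],np.ones(len(uv))]@R
    o=-R.T@t; return o+r*((z-o[2])/r[:,2])[:,None]
def proj(n,P,C=None):
    m,R,t=C or cam(n);q=np.atleast_2d(P)@R.T+t
    return np.c_[q[:,0]/q[:,2]*m["fx"]+m["cx"],q[:,1]/q[:,2]*m["fy"]+m["cy"]]
def save(name,im): cv2.imwrite(f"pics/{name}.png",im[:,:,::-1])
E
python3 - <<'E'
from h import *
for n in("scene","side"):
    im,d=snapshot(n); save(n+"0",im); np.save(n+"0d",d)
    print(n,to_world(n,[[256,192]],d[192,256]), -cam(n)[1].T@cam(n)[2])
    for t in ["sanding_box","box_hooks","gate_knob","gate_pivot","block","holder","basket_handle","basket_lugs","rack","rack_hooks","cut_disc","cut_strip","cut_square","cut_star","cut_moon","cut_hexagon"]:
        r=spot_point(n,t); print(t,[(np.round(x["uv"],1).tolist(),round(x["score"],2)) for x in r[:2]])
print(get_obs())
E
```

```text
pics
scene [[0.57877029 0.00257171 0.10069728]] [1.07975619 0.6981703  0.71420503]
sanding_box [([269.7, 231.3], 0.84)]
box_hooks [([222.7, 144.7], 0.29), ([265.5, 184.7], 0.21)]
gate_knob [([319.0, 210.6], 0.64)]
gate_pivot [([298.9, 245.3], 0.92)]
block [([398.6, 292.7], 0.87), ([348.4, 222.4], 0.71)]
holder [([393.2, 294.9], 0.76)]
basket_handle [([222.7, 144.1], 0.97), ([228.7, 185.2], 0.57)]
basket_lugs [([226.1, 163.8], 0.6), ([297.1, 246.1], 0.22)]
rack [([193.6, 159.3], 0.69), ([240.6, 193.2], 0.59)]
rack_hooks []
cut_disc [([230.4, 182.4], 0.74), ([161.8, 214.8], 0.74)]
cut_strip [([285.5, 202.9], 0.57), ([256.1, 172.2], 0.46)]
cut_square [([289.0, 203.1], 0.69), ([276.4, 158.6], 0.57)]
cut_star [([257.7, 210.0], 0.71), ([241.0, 195.1], 0.45)]
cut_moon [([240.7, 198.2], 0.45)]
cut_hexagon [([266.3, 185.6], 0.63)]
side [[0.59041082 0.01695286 0.1011942 ]] [ 0.36129138 -0.74044068  0.82264489]
sanding_box [([248.0, 212.3], 0.61)]
box_hooks [([231.6, 181.8], 0.49), ([156.9, 169.8], 0.16)]
gate_knob [([220.5, 146.7], 0.66)]
gate_pivot [([246.3, 151.0], 0.91)]
block [([193.0, 145
[... 473 characters left out ...]
250.4], 0.59)]
{'time': 1.7, 'joint_positions': array([ 9.98899483e-01,  8.71759745e-02,  1.37066433e+00, -3.01182701e-06,
        1.68362383e+00, -1.03084523e-01]), 'qvel': array([ 0.00184843, -0.00030695,  0.00079375, -0.00022715, -0.00181681,
       -0.00042639]), 'joint_torque': array([-2.89034733e-04, -3.40028679e+01, -3.02590334e+01,  7.17515987e-02,
        2.38326861e-02, -1.51040456e-05]), 'tool_pos': array([0.24851373, 0.49067708, 0.21953714]), 'ee_rot': array([3.14146513e+00, 1.62010049e-05, 2.67277999e+00]), 'wrist_force': array([0.86822256, 0.19791068, 1.02945524]), 'wrist_torque': array([ 0.038522  , -0.06743874,  0.00799882]), 'finger_force': 0.0, 'width': 0.09379039512415593}
```

```bash
python3 - <<'E'
import cv2,numpy as np
a=cv2.imread("pics/scene0.png");b=cv2.imread("pics/side0.png")
cv2.imwrite("pics/s0big.png",cv2.resize(a,(800,600),interpolation=cv2.INTER_CUBIC));cv2.imwrite("pics/d0big.png",cv2.resize(b,(800,600),interpolation=cv2.INTER_CUBIC))
E
```

```text
(no output)
```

View pics/s0big.png

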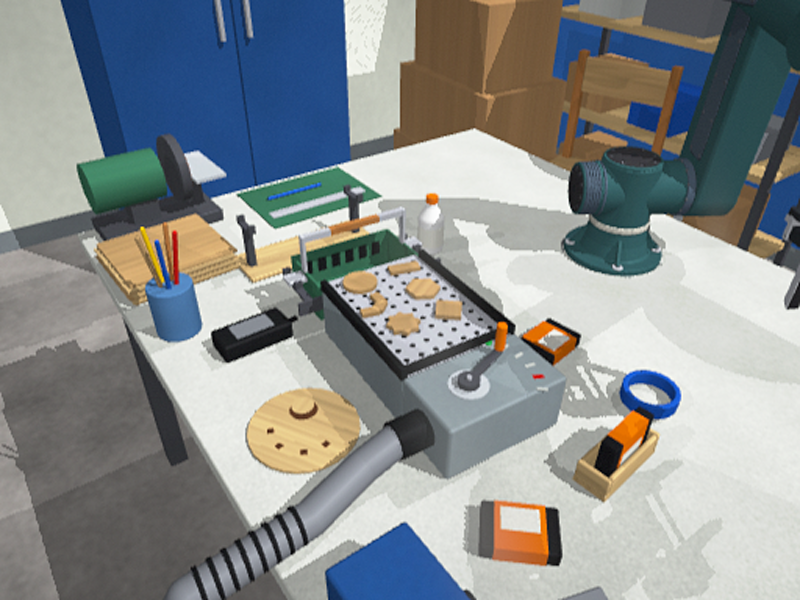

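View pics/d0big.png

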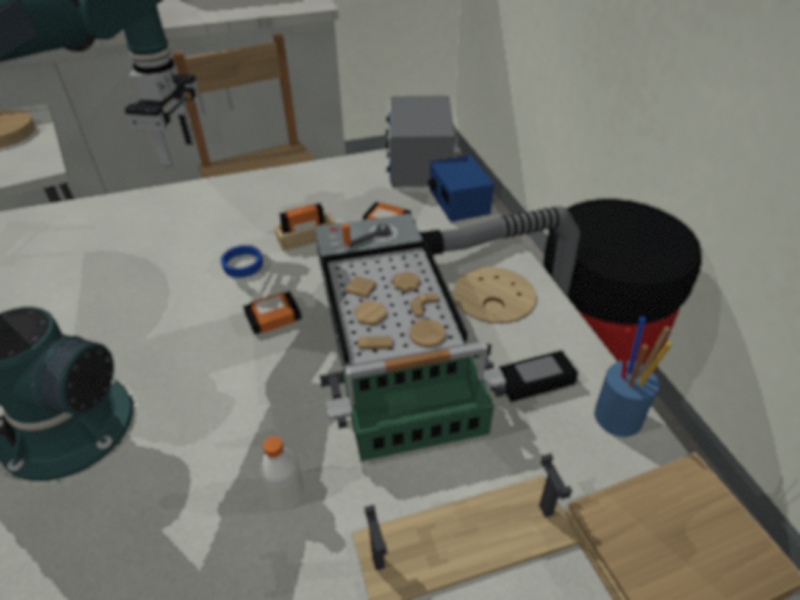

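The scene view shows all six drop-outs on the plate, the basket beyond the lip, and the block in its holder at about (390,285) px at 512 scale. The side view shows the rack hooks at about (240,340) and (352,310). Next I'll fit the poses from depth.

```bash
cat >> h.py <<'E'
def cloud(n,d,mask=None):
    m=(d>0) if mask is None else (d>0)&mask
    v,u=np.nonzero(m); return to_world(n,np.c_[u,v],d[v,u]),np.c_[u,v]
def rect(P):
    (c,s,a)=cv2.minAreaRect((P[:,:2]*1000).astype(np.float32)); return np.round(c,1),np.round(s,1),round(a,2)
E
python3 - <<'E'
from h import *
for n in("scene","side"):
    im,d=snapshot(n); C=cam(n)
    print(n)
    for t,zs in [("sanding_box",[(.092,.122)]),("block",[(.07,.085)]),("holder",[(.03,.048)]),("basket",[(.08,.1),(.15,.172)]),("rack",[(.004,.016),(.09,.12)]),("gate_lever",[(.15,.165),(.105,.13)]),("plaque",[(0.,.02)]),("adapter",[(.02,.05)]),("glue",[(0.02,.14)]),("tape",[(0.01,.04)]),("spare_block_a",[(.01,.04)])]:
        for r in silhouettes(n,t)[:3]:
            if r["score"]<.3: continue
            P,_=cloud(n,d,r["pixels"]); 
            for z0,z1 in zs:
                Q=P[(P[:,2]>z0)&(P[:,2]<z1)]
                if len(Q)>4: print(t,round(r["score"],2),len(Q),*rect(Q),"med",np.round(np.median(Q,0)*1000,1), "zmax",round(P[:,2].max()*1000))
    for t in ["cut_disc","cut_strip","cut_square","cut_star","cut_moon","cut_hexagon"]:
        for r in silhouettes(n,t)[:2]:
            P,_=cloud(n,d,r["pixels"]); print(t,round(r["score"],2),*rect(P),round(np.median(P[:,2])*1000))
    for t,z in [("gate_knob",.14),("gate_pivot",.1),("block",.008),("holder",0),("basket_handle",.158),("basket_lugs",.077),("rack_hooks",.1),("rack",0),("sanding_box",0),("box_hooks",.077)]:
        print(t,[(np.round(at_z(n,x["uv"],z)[0]*1000),round(x["score"],2)) for x in spot_point(n,t)[:2]])
E
```

```text
scene
sanding_box 0.94 7896 [578.3  88.4] [407.7 212.7] 85.56 med [589.5 160.6 101. ] zmax 158
block 0.66 54 [ 574.3 -376. ] [267.3 148. ] 28.59 med [ 666.9 -377.9   78.2] zmax 157
block 0.62 452 [477.6 399. ] [99.6 26.3] 5.11 med [485.  400.6  78.6] zmax 82
basket 0.69 586 [ 557.7 -182. ] [286.  149.1] 5.67 med [ 574.5 -203.5   87. ] zmax 168
basket 0.69 399 [ 556.2 -177.2] [ 19.4 216.4] 86.27 med [ 568.7 -174.3  161.7] zmax 168
basket 0.43 2791 [584.6  66.4] [451.3 285.4] 83.45 med [631.3 203.8  98.6] zmax 158
basket 0.43 38 [538.7 200.9] [14.7 13.9] 46.47 med [538.6 202.  155.4] zmax 158
rack 0.46 174 [ 557.6 -171. ] [135.6 213.2] 86.89 med [ 562.4 -182.2   93.2] zmax 168
rack 0.3 261 [608. -78.] [62.1 58.5] 86.18 med [610.  -73.9 108.3] zmax 111
gate_lever 0.92 31 [539.5 201.9] [10.9 11.9] 85.18 med [538.8 202.7 155.2] zmax 158
gate_lever 0.92 280 [588.1 212.8] [100.5  29.9] 22.91 med [602.4 217.5 112. ] zmax 158
plaque 0.61 3119 [811.2  79.5] [169.3 167.9] 55.29 med [816.   85.7   6.7] zmax 11
adapter 0.59 852 [ 777.4 -156.5] [146.3  66.2] 0.94 med [ 791.3 -145.9   36.1] zmax 41
[... 3072 characters left out ...]
533.3   4.1] [68.3 58.9] 65.05 109
cut_hexagon 0.51 [986.7 456.8] [1724.6  479.4] 47.06 101
gate_knob [(array([539., 208., 140.]), 0.72)]
gate_pivot [(array([628., 222., 100.]), 0.8)]
block [(array([484., 423.,   8.]), 0.84), (array([641., 163.,   8.]), 0.67)]
holder [(array([489., 408.,   0.]), 0.81)]
basket_handle [(array([ 561., -167.,  158.]), 0.67), (array([458., 183., 158.]), 0.56)]
basket_lugs [(array([ 552., -168.,   77.]), 0.85), (array([535., 111.,  77.]), 0.32)]
rack_hooks [(array([ 551., -385.,  100.]), 0.76)]
rack [(array([366., 164.,  -0.]), 0.74), (array([ 563., -376.,    0.]), 0.57)]
sanding_box [(array([578.,  42.,   0.]), 0.91)]
box_hooks [(array([617.,  91.,  77.]), 0.36)]
```

Emit:
move_arm(steps=[0,0,0.15,0.02,-0.02,0.03,1,0,0,0.3,0.06,-0.06,0.06,1,0,0,0.4,0.09,-0.09,0.09,1,0,0,0.5,0.12,-0.12,0.1,1,0,0,0.57,0.15,-0.15,0.1,1,0,0,0.57,0.18,-0.18,0.1,1,0,0,0.57,0.21,-0.22,0.1,1,0,0,0.57,0.24,-0.26,0.1,1,0,0,0.57,0.27,-0.29,0.1,1,0,0,0.57,0.29,-0.32,0.1,1,0,0,0.57,0.29,-0.32,0.1,1,0,0,0.57,0.29,-0.32,0.1,1])

```text
time: 5.7
tool_pos: [0.5387, 0.1703, 0.3192]
ee_rot: [3.141, -0.001, -3.042]
wrist_force: [-0.5, 0.7, -0.8]
width: 0.0935
finger_force: 0.0
```

```bash
python3 - <<'E'
from h import *
o=get_obs();print(o["tool_pos"],o["ee_rot"],o["joint_positions"],o["time"])
C=cam("wrist");im,d=snapshot("wrist");save("w1",im);np.save("w1d",d)
print("campos",-C[1].T@C[2])
print("tcp uv",proj("wrist",o["tool_pos"],C))
for t,z in [("gate_knob",.14),("gate_pivot",.1)]:
    print(t,[(np.round(x["uv"]),np.round(at_z("wrist",x["uv"],z,C)[0]*1000,1),round(x["score"],2)) for x in spot_point("wrist",t)[:2]])
for r in silhouettes("wrist","gate_lever")[:1]:
    P,uv=cloud("wrist",d,r["pixels"])
    Q=P[P[:,2]>.15]; print("top",len(Q),*rect(Q),Q.mean(0))
    Q=P[(P[:,2]>.1)&(P[:,2]<.125)];print(*rect(Q))
P,uv=cloud("wrist",d)
Q=P[(P[:,2]>.11)&(P[:,2]<.117)]; print("rim",len(Q),*rect(Q))
E
```

```text
[0.5386785  0.17026506 0.31920651] [ 3.14094631e+00 -8.30734694e-04 -3.04193239e+00] [ 2.05350053e-01  1.24527668e-01  1.13399903e+00  7.67683755e-04
  1.88382378e+00 -1.46487015e+00] 5.7
campos [0.47370884 0.1639673  0.48491728]
tcp uv [[251.74122053 240.43575093]]
gate_knob [(array([277., 179.]), array([533.8, 197.2, 140. ]), 0.6)]
gate_pivot []
top 178 [534.4 201.4] [14.9 15. ] 63.45 [0.53400567 0.20121281 0.15645298]
[579.9 213.1] [108.   32.1] 22.96
rim 5463 [575.2  71.8] [346.7 210.4] 86.03
```

View pics/w1.png

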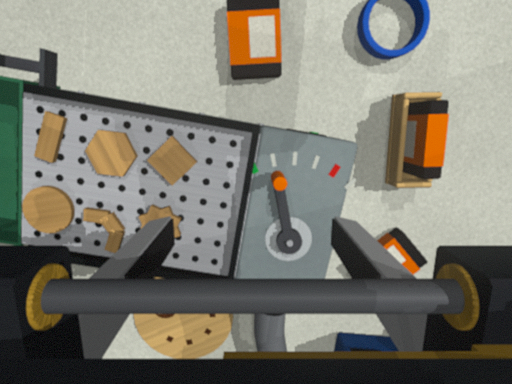

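The wrist view shows the knob at (279,182), the pivot ring at about (289,240), the green mark at (255,168) and the red mark at (334,171). I'll use these to work out the notch.

```bash
python3 - <<'E'
from h import *
C=cam("wrist"); d=np.load("w1d.npy"); im=cv2.imread("pics/w1.png")
w=at_z("wrist",[[288.5,239.5]],.1,C)[0]; print("pivot(ring)",w)
for n,uv in [("g",(255,168)),("1",(273,160)),("2",(295,158)),("3",(316,161)),("r",(334,171))]:
    p=at_z("wrist",[uv],.1,C)[0]-w; print(n,np.round(p*1000),np.degrees(np.arctan2(-p[1],-p[0]))+4.3)
P,uv=cloud("wrist",d)
# hub: points above deck around pivot
s=(P[:,2]>.106)&(P[:,2]<.14)&(np.hypot(P[:,0]-w[0],P[:,1]-w[1])<.03)
print(rect(P[s]),P[s].max(0))
k=np.array([.5342,.2013,.1]);v=k-w;print("lever",np.hypot(*v[:2]),np.degrees(np.arctan2(-v[1],-v[0]))+4.3)
# box rim/plate outline : inner clear region
s=(P[:,2]>.092)&(P[:,2]<.118)&(P[:,1]>.17)&(P[:,0]>.42)&(P[:,0]<.7); print(rect(P[s]),P[s].min(0),P[s].max(0))
E
```

```text
pivot(ring) [0.61822246 0.22785399 0.1       ]
g [-88. -53.   0.] 35.24634935835228
1 [-100.  -32.    0.] 22.049315158882486
2 [-106.   -6.    0.] 7.410825947078138
3 [-105.   20.    0.] -6.6718277348045705
r [-95.  44.   0.] -20.704066013012095
(array([610.7, 227.5]), array([31.9, 41.3]), 83.04) [0.63158496 0.24286426 0.1187376 ]
lever 0.08811860708211963 21.83832941999334
(array([577. , 235.2]), array([200.3, 130.4]), 0.01) [0.47680915 0.17000209 0.09312877] [0.67711148 0.30037155 0.11780698]
```

The lever is in notch 1 (21.8° measured, 21.5° expected). I'll approach and grip the knob.

Emit:
move_arm(steps=[0,0,0.1,-0.003,0.031,-0.03,0.5,0,0,0.19,-0.003,0.031,-0.07,0.5,0,0,0.19,-0.003,0.031,-0.11,0.5,0,0,0.19,-0.003,0.031,-0.15,0.5,0,0,0.19,-0.003,0.031,-0.18,0.5,0,0,0.19,-0.003,0.031,-0.18,0.5,0,0,0.19,-0.003,0.031,-0.18,0.3,0,0,0.19,-0.003,0.031,-0.18,0.15,0,0,0.19,-0.003,0.031,-0.18,0,0,0,0.19,-0.003,0.031,-0.18,0,0,0,0.19,-0.003,0.031,-0.18,0,0,0,0.19,-0.003,0.031,-0.18,0])

```text
time: 7.1
tool_pos: [0.537, 0.2005, 0.1417]
ee_rot: [-3.139, 0.004, -2.851]
wrist_force: [0.3, -4.8, 5.9]
width: 0.0155
finger_force: 30.0
```

Emit:
move_arm(steps=[0,0,-0.08,-0.001,0.007,0,0,0,0,-0.16,-0.003,0.014,0,0,0,0,-0.25,-0.004,0.021,0,0,0,0,-0.25,-0.004,0.021,0,0,0,0,-0.25,-0.004,0.021,0,0,0,0,-0.25,-0.004,0.021,0,0,0,0,-0.25,-0.004,0.021,0,0,0,0,-0.25,-0.004,0.021,0,0,0,0,-0.25,-0.004,0.021,0,0])

```text
time: 8.0
tool_pos: [0.5334, 0.2223, 0.1417]
ee_rot: [3.142, 0.005, -3.101]
wrist_force: [3.2, -1.9, 4.9]
width: 0.0154
finger_force: 30.0
```

Emit:
move_arm(steps=[0,0,-0.08,0.0,0.007,0,0,0,0,-0.16,0.001,0.014,0,0,0,0,-0.25,0.002,0.021,0,0,0,0,-0.25,0.002,0.021,0,0,0,0,-0.25,0.002,0.021,0,0,0,0,-0.25,0.002,0.021,0,0,0,0,-0.25,0.002,0.021,0,0,0,0,-0.25,0.002,0.021,0,0,0,0,-0.25,0.002,0.021,0,0])

```text
time: 8.9
tool_pos: [0.5355, 0.2432, 0.1417]
ee_rot: [3.14, 0.005, 2.932]
wrist_force: [2.4, -2.3, 5.5]
width: 0.0154
finger_force: 30.0
```

Emit:
move_arm(steps=[0,0,-0.08,0.002,0.006,0,0,0,0,-0.16,0.004,0.013,0,0,0,0,-0.25,0.007,0.02,0,0,0,0,-0.25,0.007,0.02,0,0,0,0,-0.25,0.007,0.02,0,0,0,0,-0.25,0.007,0.02,0,0,0,0,-0.25,0.007,0.02,0,0,0,0,-0.25,0.007,0.02,0,0,0,0,-0.25,0.007,0.02,0,0])

```text
time: 9.8
tool_pos: [0.5425, 0.2628, 0.1417]
ee_rot: [3.14, 0.005, 2.682]
wrist_force: [3.5, -4.7, 5.8]
width: 0.0154
finger_force: 30.0
```

Emit:
move_arm(steps=[0,0,0,0,0,0,0.2,0,0,0,0,0,0,0.4,0,0,0,0,0,0,0.5,0,0,0,0,0,0,0.5,0,0,0,0,0,0.04,0.5,0,0,0,0,0,0.08,0.6,0,0,0,0,0,0.12,1,0,0,0.1,0,0,0.16,1,0,0,0.2,0,0,0.18,1,0,0,0.3,0,0,0.18,1,0,0,0.3,0,0,0.18,1])

```text
time: 10.9
tool_pos: [0.5406, 0.2641, 0.3203]
ee_rot: [3.14, 0.001, 2.983]
wrist_force: [0.1, 0.1, -0.4]
width: 0.0909
finger_force: 0.0
```

```bash
python3 - <<'E'
from h import *
o=get_obs();print(o["tool_pos"],o["ee_rot"],o["joint_positions"])
C=cam("wrist");im,d=snapshot("wrist");save("w2",im)
for r in silhouettes("wrist","gate_lever")[:1]:
    P,uv=cloud("wrist",d,r["pixels"])
    Q=P[P[:,2]>.15]; print("top",len(Q),*rect(Q))
    k=np.array(rect(Q)[0])/1000; v=k-np.array([.6182,.2272]); print(np.hypot(*v),"q=",.625-.075-np.arctan2(-v[1],-v[0]))
P,uv=cloud("wrist",d)
for t,z0,z1 in [("block",.07,.085),("holder",.033,.046)]:
    for r in silhouettes("wrist",t)[:2]:
        P,uv=cloud("wrist",d,r["pixels"]);Q=P[(P[:,2]>z0)&(P[:,2]<z1)]
        if len(Q)>10: print(t,round(r["score"],2),len(Q),*rect(Q))
E
```

```text
[0.5406202  0.2640824  0.32033257] [3.14036218e+00 1.20896375e-03 2.98307133e+00] [ 3.59915175e-01  2.08077425e-01  1.03595919e+00  4.95679972e-04
  1.89589618e+00 -1.05220186e+00]
top 167 [538.9 261.6] [15.  14.6] 80.56
0.08643986348901764 q= 0.959297044131894
block 0.9 1774 [473.9 398.1] [99.8 26.6] 6.96
holder 0.65 1001 [477.9 395.5] [132.4  51.8] 7.39
```

Emit:
move_arm(steps=[0,0,0.13,-0.02,0.04,0,0.7,0,0,0.267,-0.04,0.08,-0.02,0.7,0,0,0.267,-0.065,0.12,-0.05,0.7,0,0,0.267,-0.065,0.134,-0.09,0.7,0,0,0.267,-0.065,0.134,-0.13,0.7,0,0,0.267,-0.065,0.134,-0.17,0.7,0,0,0.267,-0.065,0.134,-0.21,0.7,0,0,0.267,-0.065,0.134,-0.235,0.7,0,0,0.267,-0.065,0.134,-0.25,0.7,0,0,0.267,-0.065,0.134,-0.257,0.7,0,0,0.267,-0.065,0.134,-0.257,0.7])

```text
time: 12.2
tool_pos: [0.4754, 0.3975, 0.062]
ee_rot: [-3.141, -0.001, -3.034]
wrist_force: [0.6, 0.5, 0.3]
width: 0.066
finger_force: 0.0
```

Emit:
move_arm(steps=[0,0,0,0,0,0,0.5,0,0,0,0,0,0,0.3,0,0,0,0,0,0,0.1,0,0,0,0,0,0,0.1,0,0,0,0,0,0,0.1,0,0,0,0,0,0,0.1])

```text
time: 12.8
tool_pos: [0.4756, 0.3977, 0.0628]
ee_rot: [3.141, 0.0, -3.033]
wrist_force: [-0.5, 0.0, 0.7]
width: 0.0244
finger_force: 29.9
```

```bash
python3 - <<'E'
from h import *
from scipy.optimize import minimize
for n in("scene","side"):
    d=np.load(n+"0d.npy");P,uv=cloud(n,d)
    c=np.array([.5745,.0385]);
    im=cv2.imread(f"pics/{n}0.png"); g=im[uv[:,1],uv[:,0]].max(1)
    for yaw in (-.075,):
        ex=np.array([np.cos(yaw),np.sin(yaw)]);ey=np.array([-ex[1],ex[0]])
        q=np.c_[(P[:,:2]-c)@ex,(P[:,:2]-c)@ey]*1000
        s=(P[:,2]>.108)&(P[:,2]<.12)&(g<70)&(abs(q[:,1])<110)&(abs(q[:,0])<125)
        L=q[s&(q[:,0]<-80)];R=q[s&(q[:,0]>80)]
        for nm,S in(("L",L),("R",R)):
            if len(S)>20: k=np.polyfit(S[:,1],S[:,0],1);print(n,nm,len(S),"mid x",np.median(S[:,0]),np.percentile(S[:,0],[3,97]),"slope",k[0])
        s=(P[:,2]>.109)&(P[:,2]<.12)&(g<70)&(abs(q[:,1]-124)<25)&(abs(q[:,0])<80)
        S=q[s]; print(n,"back rim y",len(S),np.median(S[:,1]),np.percentile(S[:,1],[3,97]),"slope",np.polyfit(S[:,0],S[:,1],1)[0])
E
```

```text
scene L 231 mid x -96.66135340874038 [-102.66417832  -93.77675682] slope -0.002413688886725527
scene R 264 mid x 102.94554394857731 [ 97.18684662 105.65640877] slope -0.0007435311848180915
scene back rim y 173 126.69061101035314 [122.24249296 129.02977964] slope 0.006010119647564364
side L 191 mid x -99.55210929349487 [-104.13727995  -95.04018678] slope 0.0008305281669703075
side R 190 mid x 98.7938039413788 [ 95.31476509 104.61463638] slope -8.584366176848482e-05
side back rim y 137 121.74332626859031 [118.94759351 128.50577478] slope -0.0016487644345677865
```

Emit:
move_arm(steps=[0,0,0,0,0,0.03,0.1,0,0,0,0,0,0.07,0.1,0,0,0,0,0,0.11,0.1,0,0,0,0,0,0.15,0.1,0,0,-0.04,0.01,-0.03,0.18,0.1,0,0,-0.08,0.02,-0.07,0.18,0.1,0,0,-0.12,0.03,-0.11,0.18,0.1,0,0,-0.16,0.04,-0.15,0.18,0.1,0,0,-0.185,0.05,-0.19,0.18,0.1,0,0,-0.185,0.06,-0.23,0.18,0.1,0,0,-0.185,0.06,-0.26,0.18,0.1,0,0,-0.185,0.06,-0.26,0.18,0.1])

```text
time: 14.0
tool_pos: [0.5357, 0.1342, 0.2423]
ee_rot: [-3.14, -0.0, 3.06]
wrist_force: [-1.2, 0.7, -0.0]
width: 0.0245
finger_force: 29.9
```

```bash
cat >> h.py <<'E'
O=np.array([.5753,.0385]);YAW=-.075;EX=np.array([np.cos(YAW),np.sin(YAW)]);EY=np.array([-EX[1],EX[0]])
def box(P): return np.c_[(P[:,:2]-O)@EX,(P[:,:2]-O)@EY]*1000
def wor(x,y): return (O*1000+x*EX+y*EY).round(1)
def pieces(n,tag=None,z0=.1045,z1=.114):
    C=cam(n);im,d=snapshot(n);
    if tag: save(tag,im)
    P,uv=cloud(n,d);q=box(P)
    c=im[uv[:,1],uv[:,0]].astype(int)
    wood=(c[:,0]-c[:,2]>40)&(c[:,0]-c[:,2]<140)
    s=(P[:,2]>z0)&(P[:,2]<z1)&wood&(abs(q[:,0])<105)&(q[:,1]>-165)&(q[:,1]<125)
    m=np.zeros(d.shape,np.uint8);m[uv[s,1],uv[s,0]]=1
    k,l,st,_=cv2.connectedComponentsWithStats(m,connectivity=8)
    lab=l[uv[s,1],uv[s,0]];qs=q[s]
    for i in range(1,k):
        if st[i,4]>=25: a=qs[lab==i]; print(n,"piece",st[i,4],"min",a.min(0).round(),"max",a.max(0).round())
    return im,d
E
python3 - <<'E'
from h import *
for n in("scene","side"): pieces(n)
print(wor(-42,85),wor(-42,-167),wor(42,85),wor(42,-167))
o=get_obs();print(o["tool_pos"],o["ee_rot"])
E
```

```text
scene piece 96 min [ -76. -128.] max [-22. -99.]
scene piece 224 min [  11. -143.] max [ 72. -83.]
scene piece 204 min [-68. -72.] max [-16. -12.]
scene piece 123 min [ 31. -68.] max [ 83. -19.]
scene piece 163 min [-72.   7.] max [-18.  59.]
scene piece 191 min [13.  3.] max [64. 52.]
side piece 43 min [-69.   9.] max [-45.  49.]
side piece 200 min [-67. -70.] max [-19. -16.]
side piece 151 min [  14. -144.] max [ 56. -92.]
side piece 115 min [ -76. -130.] max [ -25. -102.]
[539.8 126.4] [ 520.9 -124.9] [623.6 120.1] [ 604.7 -131.2]
[0.53545096 0.13746365 0.24238521] [ 3.14076911e+00 -3.62385896e-04  3.06341741e+00]
```

Emit:
move_arm(steps=[0,0,0,0.004,-0.011,-0.02,0.1,0,0,0,0.004,-0.011,-0.05,0.1,0,0,0,0.004,-0.011,-0.07,0.1,0,0,0,0.004,-0.011,-0.08,0.1,0,0,0,0.004,-0.011,-0.084,0.1,0,0,0,0.004,-0.011,-0.084,0.1,0,0,0,0.004,-0.011,-0.084,0.1])

```text
time: 14.8
tool_pos: [0.5402, 0.1272, 0.1599]
ee_rot: [3.141, 0.002, 3.065]
wrist_force: [0.7, -0.3, 0.4]
width: 0.0248
finger_force: 29.9
```

Emit:
move_arm(steps=[0,0,0,0,-0.003,-0.003,0.1,0,0,0,-0.001,-0.018,-0.003,0.1,0,0,0,-0.003,-0.038,-0.003,0.1,0,0,0,-0.005,-0.06,-0.003,0.1,0,0,0,-0.006,-0.083,-0.003,0.1,0,0,0,-0.008,-0.106,-0.003,0.1,0,0,0,-0.01,-0.129,-0.003,0.1,0,0,0,-0.0115,-0.152,-0.003,0.1,0,0,0,-0.013,-0.175,-0.003,0.1,0,0,0,-0.015,-0.198,-0.003,0.1,0,0,0,-0.017,-0.221,-0.003,0.1,0,0,0,-0.0185,-0.244,-0.003,0.1])

```text
time: 16.0
tool_pos: [0.5204, -0.1195, 0.156]
ee_rot: [-3.141, 0.001, 3.064]
wrist_force: [0.3, -0.9, -0.8]
width: 0.0251
finger_force: 29.9
```

Emit:
move_arm(steps=[0,0,0,0,-0.008,0,0.1,0,0,0,0,-0.012,0,0.1,0,0,0,0,-0.012,0,0.1,0,0,0,0,-0.012,0,0.1])

```text
time: 16.4
tool_pos: [0.5211, -0.1287, 0.1556]
ee_rot: [3.141, 0.0, 3.066]
wrist_force: [-0.1, -0.4, -0.8]
width: 0.025
finger_force: 29.9
```

```bash
python3 - <<'E'
from h import *
for n in("scene","side"): pieces(n,n+"1")
a=cv2.imread("pics/scene1.png");b=cv2.imread("pics/side1.png")
f=lambda x:cv2.resize(x[90:330,130:400],None,fx=1.45,fy=1.45,interpolation=cv2.INTER_CUBIC)
cv2.imwrite("pics/c1.png",np.hstack([f(a),f(b)]))
E
```

```text
scene piece 233 min [  13. -143.] max [ 71. -83.]
scene piece 126 min [ 31. -68.] max [ 84. -19.]
scene piece 203 min [14. -0.] max [64. 53.]
side piece 58 min [31.  2.] max [58. 32.]
side piece 70 min [ 33. -68.] max [ 77. -23.]
side piece 190 min [  24. -143.] max [ 68. -87.]
```

View pics/c1.png

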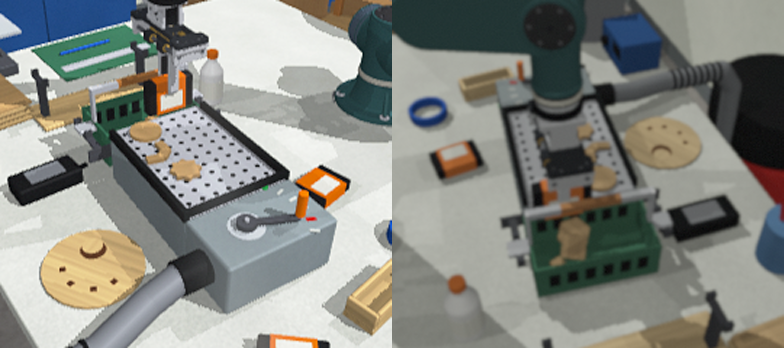

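The left lane is clear: three pieces lie in the basket, and the disc, moon and star remain on the right. The lever sits at the red mark. Next is the right lane.

Emit:
move_arm(steps=[0,0,0,0,0.004,0.03,0.1,0,0,0,0.01,0.02,0.06,0.1,0,0,0,0.03,0.06,0.06,0.1,0,0,0,0.05,0.1,0.06,0.1,0,0,0,0.07,0.14,0.06,0.1,0,0,0,0.085,0.18,0.06,0.1,0,0,0,0.1,0.22,0.06,0.1,0,0,0,0.1025,0.249,0.05,0.1,0,0,0,0.1025,0.249,0.03,0.1,0,0,0,0.1025,0.249,0.01,0.1,0,0,0,0.1025,0.249,0.002,0.1,0,0,0,0.1025,0.249,0.001,0.1])

```text
time: 17.7
tool_pos: [0.6229, 0.1204, 0.1558]
ee_rot: [3.142, -0.001, 3.066]
wrist_force: [0.1, -0.6, 0.3]
width: 0.025
finger_force: 30.0
```

Emit:
move_arm(steps=[0,0,0,0,-0.005,0.001,0.1,0,0,0,-0.001,-0.02,0.001,0.1,0,0,0,-0.003,-0.04,0.001,0.1,0,0,0,-0.005,-0.062,0.001,0.1,0,0,0,-0.006,-0.085,0.001,0.1,0,0,0,-0.008,-0.108,0.001,0.1,0,0,0,-0.01,-0.131,0.001,0.1,0,0,0,-0.0115,-0.154,0.001,0.1,0,0,0,-0.013,-0.177,0.001,0.1,0,0,0,-0.015,-0.2,0.001,0.1,0,0,0,-0.017,-0.223,0.001,0.1,0,0,0,-0.0185,-0.244,0.001,0.1])

```text
time: 18.9
tool_pos: [0.6046, -0.1272, 0.1586]
ee_rot: [-3.141, 0.002, 3.063]
wrist_force: [0.4, 0.3, -1.1]
width: 0.025
finger_force: 30.0
```

Emit:
move_arm(steps=[0,0,0,0,-0.008,0,0.1,0,0,0,0,-0.012,0,0.1,0,0,0,0,-0.012,0,0.1,0,0,0,0,-0.012,0,0.1,0,0,0,0,0.01,0.03,0.1,0,0,0,0,0.04,0.06,0.1,0,0,0,-0.02,0.08,0.08,0.1,0,0,0,-0.04,0.12,0.09,0.1,0,0,0,-0.06,0.16,0.09,0.1,0,0,0,-0.07,0.2,0.09,0.1,0,0,0,-0.08,0.24,0.09,0.1,0,0,0,-0.08,0.24,0.09,0.1])

```text
time: 20.1
tool_pos: [0.5232, 0.121, 0.2481]
ee_rot: [3.139, 0.0, 3.073]
wrist_force: [0.6, 0.2, -0.7]
width: 0.025
finger_force: 30.0
```

```bash
python3 - <<'E'
from h import *
o=get_obs();print(o["tool_pos"],o["ee_rot"])
for n in("scene","side","wrist"): pieces(n,n+"2")
a=cv2.imread("pics/scene2.png");b=cv2.imread("pics/side2.png")
cv2.imwrite("pics/c2.png",np.hstack([cv2.resize(x[r:r+150,c:c+150],(400,400),interpolation=cv2.INTER_CUBIC) for x,r,c in((a,110,150),(b,160,190))]))
for n in("scene","side"):
    for t in ["cut_disc","cut_strip","cut_square","cut_star","cut_moon","cut_hexagon"]:
        print(n,t,[(np.round(x["uv"]).tolist(),round(x["score"],2)) for x in silhouettes(n,t)[:2]])
E
```

```text
[0.52321602 0.12101348 0.24814409] [3.13898913e+00 2.39008643e-04 3.07304461e+00]
scene cut_disc [([275.0, 147.0], 0.67), ([221.0, 158.0], 0.19)]
scene cut_strip []
scene cut_square [([223.0, 161.0], 0.26)]
scene cut_star [([320.0, 236.0], 0.59)]
scene cut_moon [([206.0, 176.0], 0.52)]
scene cut_hexagon [([264.0, 248.0], 0.29)]
side cut_disc [([284.0, 244.0], 0.5), ([257.0, 177.0], 0.18)]
side cut_strip [([190.0, 144.0], 0.71), ([254.0, 257.0], 0.17)]
side cut_square [([253.0, 258.0], 0.81)]
side cut_star [([279.0, 252.0], 0.78)]
side cut_moon [([298.0, 230.0], 0.4)]
side cut_hexagon [([254.0, 248.0], 0.66), ([244.0, 146.0], 0.28)]
```

View pics/c2.png

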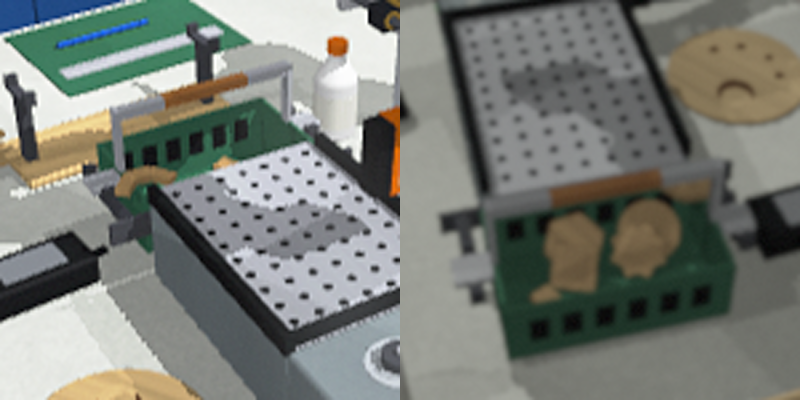

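The plate is clear, but the moon seems to rest at the basket's near rim at the +x end: scene pixel (206,176), side pixel (298,230). I'll measure it.

```bash
python3 - <<'E'
from h import *
for n in("scene","side","wrist"):
    im,d=snapshot(n);C=cam(n)
    P,uv=cloud(n,d);q=box(P);c=im[uv[:,1],uv[:,0]].astype(int)
    wood=(c[:,0]-c[:,2]>35)&(c[:,0]>c[:,1])
    s=wood&(q[:,0]>-100)&(q[:,0]<150)&(q[:,1]<-135)&(q[:,1]>-290)&(P[:,2]>.01)&(P[:,2]<.14)
    m=np.zeros(d.shape,np.uint8);m[uv[s,1],uv[s,0]]=1
    k,l,st,_=cv2.connectedComponentsWithStats(m);lab=l[uv[s,1],uv[s,0]];A=np.c_[q[s],P[s,2]*1000]
    for i in range(1,k):
        if st[i,4]>8:a=A[lab==i];print(n,st[i],"min",np.percentile(a,3,0).round(),"max",np.percentile(a,97,0).round())
    if n=="wrist":save("w3",im)
    else: save(n+"3",im)
a=cv2.imread("pics/scene3.png")[145:205,180:255];cv2.imwrite("pics/c3.png",cv2.resize(a,(750,600),interpolation=cv2.INTER_CUBIC))
E
```

```text
scene [230 169   9   4  23] min [ -56. -263.   26.] max [   3. -150.  101.]
scene [193 172  23  12 140] min [  65. -196.   72.] max [ 123. -162.  102.]
side [292 229  13   5  45] min [  73. -194.   98.] max [ 102. -183.  104.]
side [270 236  24  27 471] min [  17. -215.   32.] max [  72. -170.   68.]
side [240 240  25  33 482] min [ -62. -222.   28.] max [  -5. -170.   69.]
wrist [  0 158  31  63 907] min [ -73. -236.   24.] max [  -9. -189.   57.]
wrist [ 25 225  17  53 426] min [  10. -219.   30.] max [  66. -186.   59.]
wrist [ 12 314  37  29 595] min [  90. -194.   91.] max [ 122. -163.  101.]
```

View pics/c3.png

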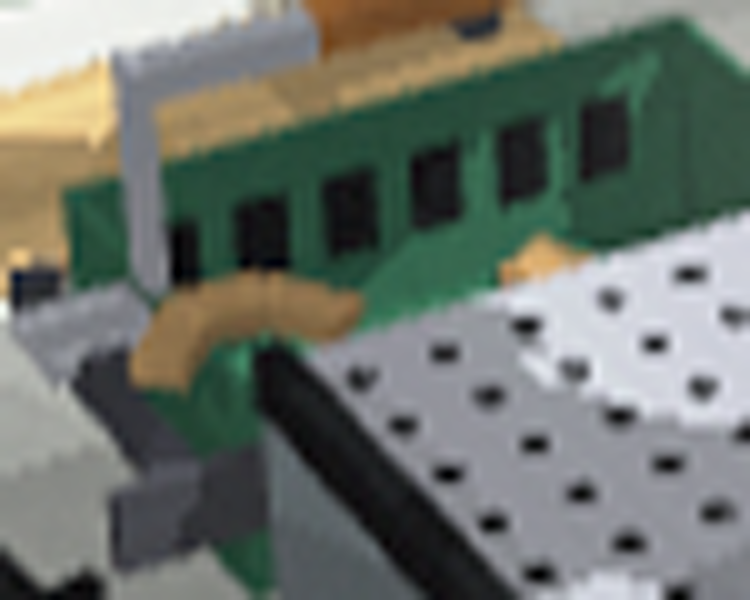

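The moon lies flat across the basket's near +x corner, with its top at z≈101 mm. It is off the plate, so I'll tip it inward by pressing its inner part down with the block.

Emit:
move_arm(steps=[0,0,0,0.01,-0.04,0,0.1,0,0,0,0.02,-0.085,0,0.1,0,0,0,0.035,-0.13,0,0.1,0,0,0,0.055,-0.175,0,0.1,0,0,0,0.07,-0.22,0,0.1,0,0,0,0.0785,-0.255,0,0.1,0,0,0,0.0785,-0.265,0,0.1,0,0,0,0.0785,-0.265,-0.03,0.1,0,0,0,0.0785,-0.265,-0.06,0.1,0,0,0,0.0785,-0.265,-0.08,0.1,0,0,0,0.0785,-0.265,-0.085,0.1,0,0,0,0.0785,-0.265,-0.085,0.1])

```text
time: 22.2
tool_pos: [0.603, -0.1484, 0.1619]
ee_rot: [3.141, -0.002, 3.066]
wrist_force: [0.2, 1.0, -1.3]
width: 0.0246
finger_force: 30.0
```

Emit:
move_arm(steps=[0,0,0,0,0,-0.003,0.1,0,0,0,0,0,-0.006,0.1,0,0,0,0,0,-0.009,0.1,0,0,0,0,0,-0.012,0.1,0,0,0,0,0,-0.015,0.1,0,0,0,0,0,-0.018,0.1])

```text
time: 22.8
tool_pos: [0.6039, -0.149, 0.153]
ee_rot: [-3.141, 0.006, 3.065]
wrist_force: [-12.5, 5.3, 29.8]
width: 0.0249
finger_force: 37.3
```

```bash
python3 - <<'E'
from h import *
o=get_obs();print(o["tool_pos"],o["wrist_force"],box(o["tool_pos"][None]))
im,d=snapshot("scene");save("scene4",im);im2,_=snapshot("side")
a=im[135:225,180:270,::-1];b=im2[190:290,210:320,::-1];f=lambda x:cv2.resize(x,(400,400),interpolation=cv2.INTER_CUBIC)
cv2.imwrite("pics/c4.png",np.hstack([f(a),f(b)]))
E
```

```text
[ 0.60390431 -0.14898477  0.15301773] [-12.54224059   5.28858282  29.82771255] [[  42.57207904 -184.81440189]]
```

View pics/c4.png

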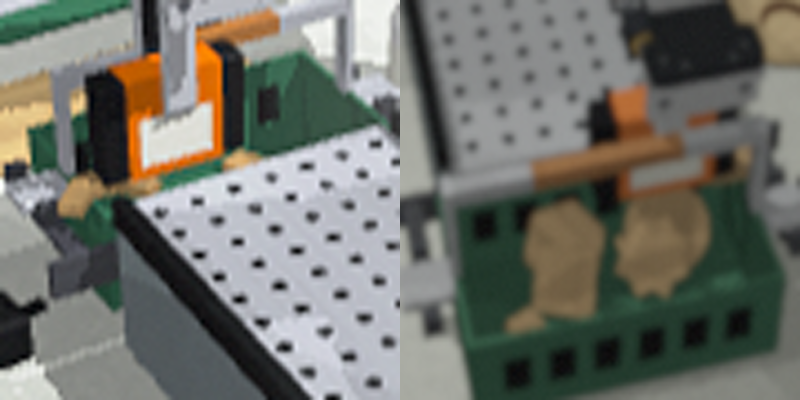

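The moon bridges the near and end walls, so it resists pressing (30 N). I'll back off and push it inward along −x from outside with the block's end.

Emit:
move_arm(steps=[0,0,0,0,0,0.015,0.1,0,0,0,0,0.004,0.06,0.1,0,0,0,0,0.008,0.075,0.1,0,0,0,0.04,0.006,0.075,0.1,0,0,0,0.08,0.002,0.075,0.1,0,0,0,0.12,-0.002,0.075,0.1,0,0,0,0.138,-0.002,0.075,0.1,0,0,0,0.138,-0.002,0.075,0.1,0,0,0,0.138,-0.002,0.075,0.1])

```text
time: 23.8
tool_pos: [0.7413, -0.1512, 0.2181]
ee_rot: [3.141, -0.002, 3.065]
wrist_force: [-0.5, -0.2, 0.4]
width: 0.0249
finger_force: 30.0
```

```bash
python3 - <<'E'
from h import *
o=get_obs();print(o["tool_pos"],o["ee_rot"],o["wrist_force"],o["joint_positions"],box(o["tool_pos"][None]))
for n in("scene","side"):
    im,d=snapshot(n);save(n+"5",im)
    for r in silhouettes(n,"block")[:2]:
        P,uv=cloud(n,d,r["pixels"]);
        if r["score"]<.4 or len(P)<20 : continue
        A=np.c_[box(P),P[:,2]*1000];A=A[A[:,2]>90];print(n,"block",round(r["score"],2),len(A),np.percentile(A,2,0).round(),np.percentile(A,98,0).round())
    P,uv=cloud(n,d);q=box(P);c=im[uv[:,1],uv[:,0]].astype(int)
    wood=(c[:,0]-c[:,2]>35)&(c[:,0]>c[:,1])
    s=wood&(q[:,0]>40)&(q[:,0]<150)&(q[:,1]<-150)&(q[:,1]>-210)&(P[:,2]>.085)&(P[:,2]<.125)
    A=np.c_[q[s],P[s,2]*1000];print(n,"moon",len(A),np.percentile(A,[2,50,98],0).round())
a=cv2.imread("pics/scene5.png")[120:210,170:260];b=cv2.imread("pics/side5.png")[180:290,240:350];f=lambda x:cv2.resize(x,(400,400),interpolation=cv2.INTER_CUBIC)
cv2.imwrite("pics/c5.png",np.hstack([f(a),f(b)]))
E
```

```text
[ 0.74127914 -0.15119525  0.21809518] [ 3.14126065e+00 -2.09653469e-03  3.06494063e+00] [-0.48955442 -0.20784818  0.39078595] [-2.76049489e-01  5.79787979e-01  7.40178534e-01 -9.28026660e-05
  1.82374690e+00 -1.77021657e+00] [[ 179.72635642 -176.72521303]]
scene block 0.81 1025 [ 133. -186.  166.] [ 230. -162.  235.]
scene moon 141 [[  63. -193.   92.]
 [  92. -176.  100.]
 [ 124. -160.  103.]]
side block 0.86 895 [ 130. -190.  169.] [ 225. -167.  238.]
side moon 85 [[  70. -194.   95.]
 [  89. -186.  101.]
 [ 106. -178.  104.]]
```

View pics/c5.png

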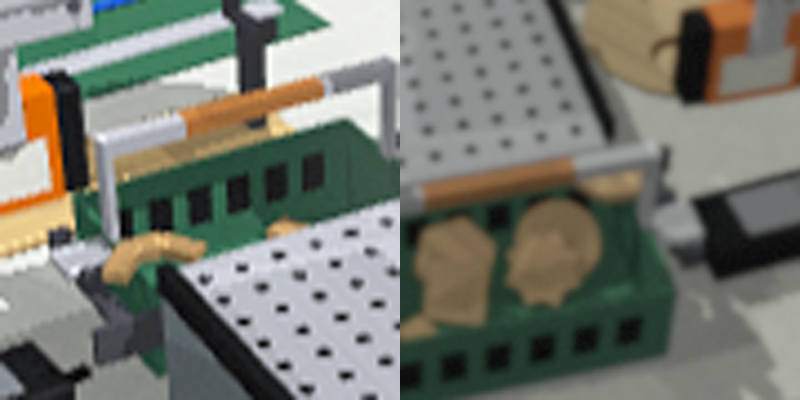

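Emit:
move_arm(steps=[0,0,0,0,0,-0.03,0.1,0,0,0,0,0,-0.055,0.1,0,0,0,0,0,-0.067,0.1,0,0,0,0,0,-0.07,0.1,0,0,0,0,0,-0.07,0.1])

```text
time: 24.5
tool_pos: [0.7414, -0.1514, 0.1501]
ee_rot: [3.142, 0.0, 3.065]
wrist_force: [-0.4, -0.6, -0.4]
width: 0.0244
finger_force: 30.0
```

Emit:
move_arm(steps=[0,0,0,-0.004,0,0,0.1,0,0,0,-0.008,0.001,0,0.1,0,0,0,-0.012,0.001,0,0.1,0,0,0,-0.016,0.001,0,0.1,0,0,0,-0.02,0.001,0,0.1,0,0,0,-0.024,0.002,0,0.1,0,0,0,-0.028,0.002,0,0.1,0,0,0,-0.032,0.002,0,0.1])

```text
time: 25.3
tool_pos: [0.7091, -0.1493, 0.1495]
ee_rot: [3.141, -0.0, 3.065]
wrist_force: [0.5, 0.7, 0.9]
width: 0.0247
finger_force: 30.0
```

```bash
cat >> h.py <<'E'
def moon():
    for n in("scene","side"):
        im,d=snapshot(n);save(n+"_m",im)
        P,uv=cloud(n,d);q=box(P);c=im[uv[:,1],uv[:,0]].astype(int)
        wood=(c[:,0]-c[:,2]>35)&(c[:,0]>c[:,1])
        s=wood&(q[:,0]>20)&(q[:,0]<150)&(q[:,1]<-150)&(q[:,1]>-210)&(P[:,2]>.085)&(P[:,2]<.125)
        A=np.c_[q[s],P[s,2]*1000];print(n,"moon",len(A),np.percentile(A,[2,50,98],0).round() if len(A) else "")
E
python3 -c "
from h import *
moon()"
```

```text
scene moon 69 [[  83. -179.   91.]
 [ 120. -166.  101.]
 [ 149. -163.  122.]]
side moon 65 [[  82. -194.   85.]
 [  93. -188.   94.]
 [ 147. -177.  119.]]
```

Emit:
move_arm(steps=[0,0,0,-0.004,0,0,0.1,0,0,0,-0.008,0.001,0,0.1,0,0,0,-0.012,0.001,0,0.1,0,0,0,-0.016,0.001,0,0.1,0,0,0,-0.02,0.001,0,0.1,0,0,0,-0.02,0.001,0,0.1])

```text
time: 26.0
tool_pos: [0.6891, -0.1484, 0.1497]
ee_rot: [3.142, 0.0, 3.065]
wrist_force: [-0.2, 0.3, -1.2]
width: 0.0248
finger_force: 30.0
```

```bash
python3 - <<'E'
from h import *
moon()
a=cv2.imread("pics/scene_m.png")[120:210,170:260];b=cv2.imread("pics/side_m.png")[180:290,230:340];f=lambda x:cv2.resize(x,(400,400),interpolation=cv2.INTER_CUBIC)
cv2.imwrite("pics/c6.png",np.hstack([f(a),f(b)]))
E
```

```text
scene moon 75 [[  95. -170.   93.]
 [ 110. -166.  102.]
 [ 148. -163.  123.]]
side moon 38 [[  94. -191.   91.]
 [ 104. -189.  101.]
 [ 149. -185.  111.]]
```

View pics/c6.png

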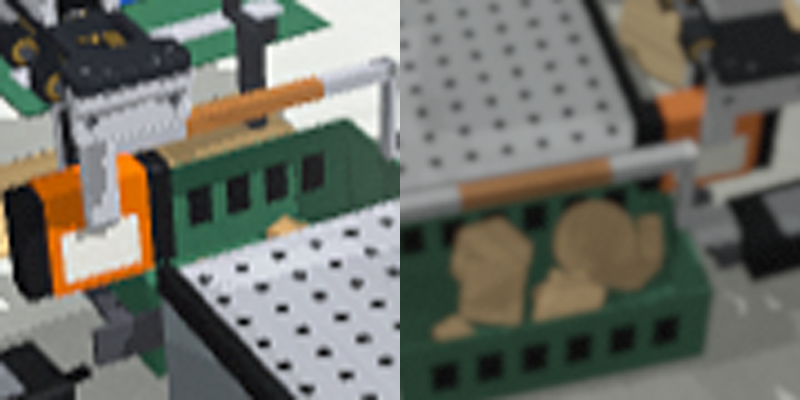

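The moon has dropped in. All the drop-outs are in the basket and the plate is clear. With only one gripper, I'll park the block standing on the plate, hang the basket, then return the block.

Emit:
move_arm(steps=[0,0,0,0,0.001,0.03,0.1,0,0,0,0,0.01,0.06,0.1,0,0,0,-0.03,0.05,0.06,0.1,0,0,0,-0.06,0.09,0.06,0.1,0,0,0,-0.09,0.13,0.06,0.1,0,0,0,-0.114,0.17,0.06,0.1,0,0,0,-0.114,0.187,0.05,0.1,0,0,0,-0.114,0.187,0.03,0.1,0,0,0,-0.114,0.187,0.015,0.1,0,0,0,-0.114,0.187,0.01,0.1,0,0,0,-0.114,0.187,0.008,0.1,0,0,0,-0.114,0.187,0.008,0.1])

```text
time: 27.3
tool_pos: [0.5759, 0.038, 0.1574]
ee_rot: [3.142, -0.0, 3.064]
wrist_force: [0.1, 0.1, 0.2]
width: 0.0248
finger_force: 30.0
```

Emit:
move_arm(steps=[0,0,0,0,0,-0.001,0.1,0,0,0,0,0,-0.002,0.1,0,0,0,0,0,-0.003,0.1,0,0,0,0,0,-0.003,0.1,0,0,0,0,0,-0.003,0.1])

```text
time: 27.8
tool_pos: [0.5756, 0.0387, 0.1547]
ee_rot: [3.142, 0.0, 3.065]
wrist_force: [0.5, 0.4, -0.2]
width: 0.0245
finger_force: 30.0
```

Emit:
move_arm(steps=[0,0,0,0,0,-0.001,0.1,0,0,0,0,0,-0.002,0.1,0,0,0,0,0,-0.002,0.1,0,0,0,0,0,-0.002,0.1])

```text
time: 28.2
tool_pos: [0.5758, 0.0386, 0.1545]
ee_rot: [-3.142, 0.002, 3.065]
wrist_force: [-0.8, -0.8, 6.5]
width: 0.0248
finger_force: 30.0
```

Emit:
move_arm(steps=[0,0,0,0,0,0.001,0.3,0,0,0,0,0,0.001,0.5,0,0,0,0,0,0.001,0.6,0,0,0,0,0,0.001,0.6,0,0,0,0,0,0.001,0.6,0,0,0,0,0,0.03,0.6,0,0,0,0,0,0.07,0.6,0,0,0,0,0,0.11,0.6,0,0,0,0,-0.04,0.14,0.6,0,0,0,0,-0.08,0.16,0.6,0,0,0,0,-0.08,0.16,0.6,0,0,0,0,-0.08,0.16,0.6])

```text
time: 29.4
tool_pos: [0.5757, -0.0419, 0.3126]
ee_rot: [3.141, 0.001, 3.063]
wrist_force: [0.8, 0.2, -0.7]
width: 0.0563
finger_force: 0.0
```

```bash
python3 - <<'E'
from h import *
o=get_obs();print(o["tool_pos"],o["ee_rot"])
for n in("scene","side","wrist"):
    im,d=snapshot(n);C=cam(n);save(n+"7",im)
    P,uv=cloud(n,d);c=im[uv[:,1],uv[:,0]].astype(int);q=box(P)
    # handle bar
    s=(P[:,2]>.157)&(P[:,2]<.172)&(abs(q[:,0])<115)&(abs(q[:,1]+218)<25)
    if s.sum()>20: print(n,"bar",s.sum(),*rect(P[s]),"box mid",np.median(q[s],0).round(1), "z",np.median(P[s,2]).round(4))
    # orange grip
    s2=s&(c[:,0]-c[:,2]>50)
    if s2.sum()>10: print("  grip",box(P[s2]).mean(0).round(1),(P[s2].min(0)*1000).round(),(P[s2].max(0)*1000).round(),"ctr",((P[s2].min(0)+P[s2].max(0))*500).round(1))
    # parked block top
    s=(P[:,2]>.16)&(P[:,2]<.18)&(np.hypot(*(q.T))<70)
    if s.sum()>20: print(n,"block",s.sum(),*rect(P[s]),P[s,2].mean())
    # rack hooks: high dark points
    s=(P[:,2]>.09)&(P[:,2]<.122)&(P[:,1]<-.33)&(P[:,1]>-.44)
    for nm,ss in(("L",s&(P[:,0]>.38)&(P[:,0]<.5)),("R",s&(P[:,0]>.62)&(P[:,0]<.74))):
        if ss.sum()>10: print(n,"hook",nm,ss.sum(),*rect(P[ss]),(P[ss].max(0)*1000).round(),(P[ss].min(0)*1000).round())
    s=(P[:,2]>.004)&(P[:,2]<.016)&(P[:,1]<-.32)&(P[:,1]>-.45)&(P[:,0]>.38)&(P[:,0]<.73)&(c[:,0]-c[:,2]>40)
    if s.sum()>50: print(n,"base",s.sum(),*rect(P[s]))
E
```

```text
[ 0.5756587  -0.04189013  0.31264989] [3.14094768e+00 6.23656041e-04 3.06317235e+00]
scene bar 324 [ 556.4 -176.2] [ 18.1 215.1] 86.03 box mid [   4.9 -212.7] z 0.1634
  grip [  -0.8 -213.6] [ 508. -188.  157.] [ 607. -166.  167.] ctr [ 557.1 -176.8  162.1]
scene block 358 [576.9  39.2] [ 28.1 100.1] 87.13 0.16868707979073308
scene hook L 81 [ 431.5 -384.6] [64.6 18.8] 86.99 [ 440. -352.  114.] [ 421. -417.   90.]
scene hook R 87 [ 682.7 -384.6] [62.6 15.6] 89.44 [ 691. -353.  114.] [ 675. -416.   91.]
scene base 794 [ 568.8 -388.2] [317.9 109.2] 3.46
side bar 574 [ 557.1 -176.1] [ 16.5 213.9] 85.78 box mid [  -4.8 -218.6] z 0.1647
  grip [  -3.7 -218.1] [ 509. -186.  158.] [ 604. -169.  168.] ctr [ 556.3 -177.3  163.2]
side block 331 [577.2  38.9] [31.2 99.9] 86.18 0.16946634665249616
side hook L 252 [ 432.1 -383.3] [62.3 14.1] 89.59 [ 439. -352.  115.] [ 425. -414.   93.]
side hook R 260 [ 684. -385.] [60.8 16. ] 89.61 [ 692. -355.  116.] [ 676. -415.   90.]
side base 3350 [ 556.1 -384.8] [106.3 295. ] 89.69
wrist bar 2776 [ 538.7 -174.6] [ 14.6 181. ] 85.96 box mid [ -30.2 -214.2] z 0.1641
  grip [  -5.4 -214.5] [ 505. -186.  157.] [ 606. -166.  167.] ctr [ 555.7 -175.9  161.8]
wrist block 2613 [575.4  39.3] [ 26.2 100.8] 85.91 0.16975287997337546
wrist hook R 115 [ 678.8 -367.6] [27.6  9.3] 89.92 [ 683. -354.  113.] [ 674. -381.   90.]
wrist base 10533 [ 550.  -383.3] [111.3 288.9] 89.35
```

Emit:
move_arm(steps=[0,0,0,-0.005,-0.04,0,0.6,0,0,0.003,-0.01,-0.08,0,0.6,0,0,0.006,-0.019,-0.12,-0.02,0.6,0,0,0.006,-0.019,-0.1345,-0.05,0.6,0,0,0.006,-0.019,-0.1345,-0.09,0.6,0,0,0.006,-0.019,-0.1345,-0.12,0.6,0,0,0.006,-0.019,-0.1345,-0.145,0.6,0,0,0.006,-0.019,-0.1345,-0.157,0.6,0,0,0.006,-0.019,-0.1345,-0.159,0.6,0,0,0.006,-0.019,-0.1345,-0.159,0.6])

```text
time: 30.55
tool_pos: [0.5569, -0.1753, 0.1539]
ee_rot: [3.142, 0.0, 3.072]
wrist_force: [0.4, 0.5, -0.0]
width: 0.0561
finger_force: 0.0
```

Emit:
move_arm(steps=[0,0,0,0,0,0,0.3,0,0,0,0,0,0,0.1,0,0,0,0,0,0,0,0,0,0,0,0,0,0,0,0,0,0,0,0,0,0,0,0,0,0,0,0])

```text
time: 31.15
tool_pos: [0.5565, -0.176, 0.1536]
ee_rot: [-3.141, 0.0, 3.071]
wrist_force: [1.0, -0.2, 0.6]
width: 0.0117
finger_force: 9.8
```

Emit:
move_arm(steps=[0,0,0,0,0,0,0,0,0,0,0,0,0.003,0,0,0,0,0,0,0.008,0,0,0,0,0,0,0.014,0,0,0,0,0,0,0.022,0,0,0,0,0,0,0.031,0,0,0,0,0,0,0.04,0,0,0,0,0,0,0.049,0,0,0,0,0,0,0.057,0,0,0,0,0,0,0.064,0,0,0,0,0,0,0.068,0,0,0,0,0,0,0.068,0])

```text
time: 32.35
tool_pos: [0.5568, -0.176, 0.2224]
ee_rot: [-3.141, 0.001, 3.071]
wrist_force: [1.2, 0.2, -3.5]
width: 0.0117
finger_force: 30.0
```

```bash
cat >> h.py <<'E'
def bar():
    for n in("scene","side"):
        im,d=snapshot(n);save(n+"_b",im); o=get_obs()["tool_pos"]
        for r in silhouettes(n,"basket")[:2]:
            P,uv=cloud(n,d,r["pixels"])
            s=(abs(P[:,0]-o[0])<.125)&(abs(P[:,1]-o[1])<.02)&(P[:,2]>o[2]-.015)&(P[:,2]<o[2]+.03)
            if s.sum()<50: continue
            Q=P[s]; e=abs(Q[:,0]-o[0])>.05; k=np.polyfit(Q[e,0],Q[e,2],1)[0]
            print(n,round(r["score"],2),"tilt slope",k.round(3),"bar",*rect(Q),"ztop",np.median(Q[:,2]).round(4))
            R=P[(P[:,2]<o[2]-.05)&(P[:,2]>o[2]-.075)]; print("  rim",len(R),*rect(R))
E
python3 -c "
from h import *
print(get_obs()['wrist_force'],get_obs()['tool_pos']);bar()"
```

```text
[ 1.18870424  0.1565101  -3.46762432] [ 0.5568287  -0.17596827  0.22240453]
scene 0.73 tilt slope -0.001 bar [ 557.7 -173.9] [ 18.2 214.2] 85.78 ztop 0.2296
  rim 985 [ 561.  -176.1] [126.3 277.8] 85.45
side 0.7 tilt slope -0.007 bar [ 556.8 -179.3] [ 24.6 214.4] 85.88 ztop 0.2303
  rim 1263 [ 556.7 -176.7] [122.7 283.5] 85.12
```

Emit:
move_arm(steps=[0,0,0,0,-0.006,0,0,0,0,0,0,-0.018,0,0,0,0,0.01,0,-0.036,0,0,0,0,0.02,0,-0.058,0,0,0,0,0.03,0,-0.082,0,0,0,0,0.04,0.001,-0.107,0,0,0,0,0.05,0.001,-0.132,0,0,0,0,0.06,0.001,-0.156,0,0,0,0,0.068,0.001,-0.178,0,0,0,0,0.068,0.001,-0.195,0,0,0,0,0.068,0.001,-0.204,0,0,0,0,0.068,0.001,-0.208,0,0])

```text
time: 33.75
tool_pos: [0.5572, -0.3849, 0.221]
ee_rot: [3.141, -0.001, 3.138]
wrist_force: [-0.3, 0.6, -3.8]
width: 0.0118
finger_force: 30.0
```

Emit:
move_arm(steps=[0,0,0,0,0,0,0,0,0,0,0,0,0,0,0,0,0,0,0,0,0])

```text
time: 34.05
tool_pos: [0.5578, -0.3829, 0.2218]
ee_rot: [3.141, 0.0, 3.14]
wrist_force: [-0.4, -0.2, -3.8]
width: 0.0118
finger_force: 30.0
```

```bash
python3 - <<'E'
from h import *
print(get_obs()['tool_pos'],get_obs()['ee_rot']);bar()
for n in("scene","side"):
    im,d=snapshot(n)
    P,uv=cloud(n,d)
    # hooks and lugs at both ends
    for nm,x0,x1 in(("L",.40,.46),("R",.66,.72)):
        for z0,z1 in((.09,.122),(.133,.165)):
            s=(P[:,2]>z0)&(P[:,2]<z1)&(abs(P[:,1]+.385)<.05)&(P[:,0]>x0)&(P[:,0]<x1)
            if s.sum()>8: print(n,nm,z0,s.sum(),*rect(P[s]),"y",(P[s,1].min()*1000).round(),(P[s,1].max()*1000).round())
b=cv2.imread("pics/side_b.png")[210:384,170:400];a=cv2.imread("pics/scene_b.png")[80:220,120:300]
cv2.imwrite("pics/c8.png",np.hstack([cv2.resize(b,(400,400)),cv2.resize(a,(400,400))]))
E
```

```text
[ 0.55778918 -0.38287667  0.22184642] [3.14140530e+00 3.11120805e-04 3.13998381e+00]
scene 0.69 tilt slope -0.005 bar [ 559.9 -381.8] [ 19.6 211.7] 89.68 ztop 0.2294
  rim 760 [ 561.9 -381.7] [275.6 128.9] 1.48
side 0.79 tilt slope -0.003 bar [ 558.5 -380.1] [214.9  30.5] 2.98 ztop 0.2325
  rim 1647 [ 557.9 -382.7] [122.6 283. ] 89.65
scene L 0.09 30 [ 444.1 -393. ] [12.2 85.6] 22.9 y -435.0 -353.0
scene L 0.133 150 [ 437.5 -387.6] [93.9 42.2] 89.96 y -435.0 -341.0
scene R 0.09 189 [ 675.8 -383.8] [96.5 30.9] 89.23 y -432.0 -335.0
scene R 0.133 165 [ 680.2 -385. ] [40.1 99.5] 0.06 y -435.0 -335.0
side L 0.09 223 [ 438.9 -387.1] [95.7 27.7] 89.73 y -435.0 -339.0
side L 0.133 471 [ 436.3 -384.9] [40.  99.1] 0.13 y -434.0 -335.0
side R 0.09 123 [ 675.1 -388.7] [31.7 56.1] 2.08 y -417.0 -361.0
side R 0.133 366 [ 679.9 -401.3] [39.8 67.4] 0.0 y -435.0 -368.0
```

View pics/c8.png

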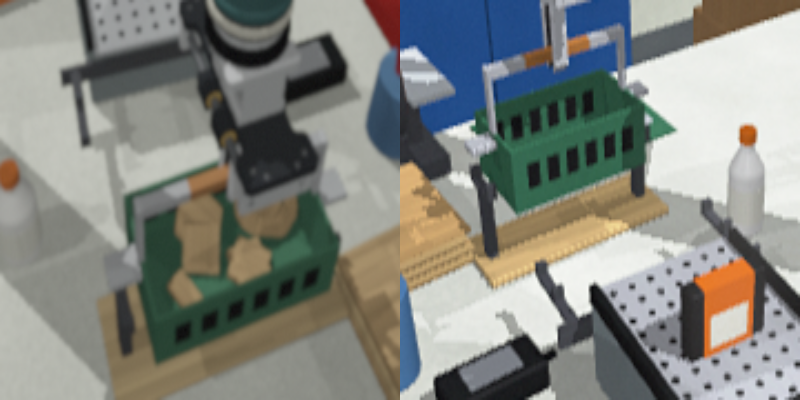

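Emit:
move_arm(steps=[0,0,0,-0.001,-0.002,-0.004,0,0,0,0,-0.001,-0.002,-0.01,0,0,0,0,-0.001,-0.002,-0.016,0,0,0,0,-0.001,-0.002,-0.022,0,0,0,0,-0.001,-0.002,-0.027,0,0,0,0,-0.001,-0.002,-0.032,0,0,0,0,-0.001,-0.002,-0.036,0,0,0,0,-0.001,-0.002,-0.04,0,0,0,0,-0.001,-0.002,-0.043,0,0,0,0,-0.001,-0.002,-0.044,0,0,0,0,-0.001,-0.002,-0.045,0,0,0,0,-0.001,-0.002,-0.045,0])

```text
time: 35.55
tool_pos: [0.5566, -0.3859, 0.1768]
ee_rot: [-3.141, 0.0, 3.139]
wrist_force: [0.4, 0.4, -4.7]
width: 0.0113
finger_force: 30.0
```

Emit:
move_arm(steps=[0,0,0,0,0,-0.001,0,0,0,0,0,0,-0.002,0,0,0,0,0,0,-0.002,0,0,0,0,0,0,-0.002,0])

```text
time: 35.95
tool_pos: [0.5567, -0.3863, 0.1765]
ee_rot: [-3.14, 0.002, 3.139]
wrist_force: [-2.8, -0.3, 4.7]
width: 0.0118
finger_force: 30.0
```

The basket has seated at the predicted height, with the load taken by the hooks. I'll release and check.

Emit:
move_arm(steps=[0,0,0,0,0,0.001,0.1,0,0,0,0,0,0.001,0.3,0,0,0,0,0,0.001,0.5,0,0,0,0,0,0.001,0.6,0,0,0,0,0,0.001,0.6,0,0,0,0,0,0.03,0.6,0,0,0,0,0,0.07,0.6,0,0,0,0,0.02,0.11,0.6,0,0,0,0,0.06,0.14,0.6,0,0,-0.035,0.005,0.1,0.14,0.6,0,0,-0.07,0.01,0.14,0.14,0.6,0,0,-0.07,0.01,0.18,0.14,0.6])

```text
time: 37.15
tool_pos: [0.5669, -0.2043, 0.3145]
ee_rot: [3.141, 0.001, 3.068]
wrist_force: [0.9, 1.2, 0.0]
width: 0.0564
finger_force: 0.0
```

```bash
python3 - <<'E'
from h import *
o=get_obs();print(o['tool_pos'],o["ee_rot"])
for n in("scene","side"):
    im,d=snapshot(n);save(n+"9",im)
    P,uv=cloud(n,d)
    s=(abs(P[:,0]-.557)<.125)&(abs(P[:,1]+.385)<.025)&(P[:,2]>.172)&(P[:,2]<.2)
    Q=P[s];print(n,"bar",len(Q),*rect(Q),"z",np.median(Q[:,2]).round(4),"slope",np.polyfit(Q[:,0],Q[:,2],1)[0].round(4))
    for r in silhouettes(n,"basket")[:1]:
        A=cloud(n,d,r["pixels"])[0];R=A[(A[:,2]>.107)&(A[:,2]<.125)];print("rim",*rect(R))
    q=box(P);s=(P[:,2]>.16)&(P[:,2]<.18)&(np.hypot(*(q.T))<70)
    if s.sum()>20: print(n,"block",s.sum(),*rect(P[s]),P[s,2].mean())
b=cv2.imread("pics/side9.png")[210:384,170:400]; a=cv2.imread("pics/scene9.png")[80:220,120:300]
cv2.imwrite("pics/c9.png",np.hstack([cv2.resize(b,(400,400)),cv2.resize(a,(400,400))]))
E
```

```text
[ 0.56688619 -0.20428756  0.31451171] [3.14138856e+00 8.10442496e-04 3.06826987e+00]
scene bar 342 [ 556.6 -387.4] [215.   23.4] 0.67 z 0.1845 slope -0.0016
rim [ 558.4 -387.4] [283.2 130.6] 0.07
scene block 355 [577.   38.6] [ 29.1 100.6] 85.22 0.16880957209638944
side bar 1019 [ 557.7 -386. ] [ 15.5 215.2] 89.73 z 0.1874 slope 0.0018
rim [ 553.2 -409.1] [ 60.2 272.7] 78.2
side block 330 [576.8  38. ] [30.3 98.8] 85.75 0.16937150694127664
```

View pics/c9.png

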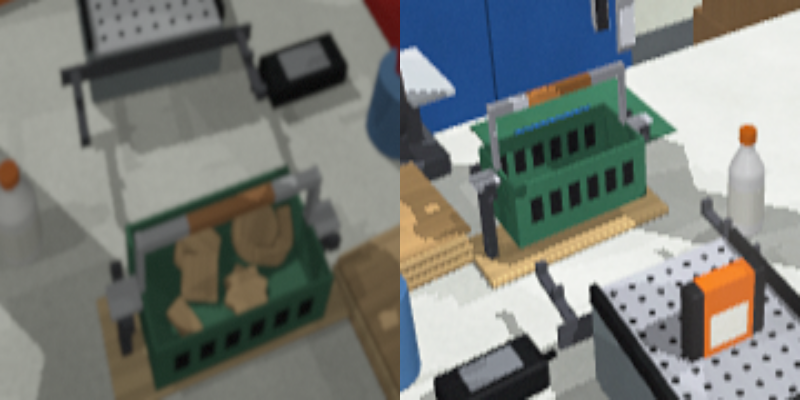

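The basket hangs level on the rack hooks with the drop-outs inside. Now I'll fetch the block from the plate.

Emit:
move_arm(steps=[0,0,0,0.002,0.045,0,0.6,0,0,0,0.004,0.09,0,0.6,0,0,0,0.006,0.135,0,0.6,0,0,0,0.008,0.18,0,0.6,0,0,0,0.009,0.22,0,0.6,0,0,0,0.009,0.243,-0.03,0.6,0,0,0,0.009,0.243,-0.07,0.6,0,0,0,0.009,0.243,-0.11,0.6,0,0,0,0.009,0.243,-0.14,0.6,0,0,0,0.009,0.243,-0.155,0.6,0,0,0,0.009,0.243,-0.159,0.6,0,0,0,0.009,0.243,-0.159,0.6])

```text
time: 38.55
tool_pos: [0.5761, 0.0364, 0.156]
ee_rot: [3.142, 0.001, 3.068]
wrist_force: [0.1, -0.2, 0.5]
width: 0.0564
finger_force: 0.0
```

Emit:
move_arm(steps=[0,0,0,0,0,0,0.4,0,0,0,0,0,0,0.1,0,0,0,0,0,0,0.1,0,0,0,0,0,0,0.1,0,0,0,0,0,0,0.1,0,0,0,0,0,0,0.1])

```text
time: 39.15
tool_pos: [0.5758, 0.0372, 0.1562]
ee_rot: [3.141, 0.001, 3.069]
wrist_force: [0.2, 0.1, 2.8]
width: 0.025
finger_force: 30.0
```

```bash
python3 - <<'E'
from h import *
for n in("scene","side"):
    im,d=snapshot(n)
    P,uv=cloud(n,d)
    s=(P[:,2]>.032)&(P[:,2]<.047)&(np.hypot(P[:,0]-.479,P[:,1]-.396)<.085);print(n,s.sum(),*rect(P[s]))
    for r in silhouettes(n,"holder")[:1]:
        A=cloud(n,d,r["pixels"])[0];A=A[(A[:,2]>.033)&(A[:,2]<.048)];print(" sil",round(r["score"],2),len(A),*rect(A))
E
```

```text
scene 583 [481.2 397. ] [135.1  52.7] 6.03
 sil 0.62 547 [481.5 397. ] [134.8  51.8] 6.79
side 228 [481.8 396.2] [132.6  58.1] 5.35
 sil 0.73 208 [481.9 395.6] [132.7  57. ] 5.72
```

Emit:
move_arm(steps=[0,0,0,0,0,0.03,0.1,0,0,0,0,0.005,0.07,0.1,0,0,0,0,0.04,0.09,0.1,0,0,0,-0.01,0.08,0.09,0.1,0,0,0.05,-0.02,0.12,0.09,0.1,0,0,0.1,-0.035,0.16,0.09,0.1,0,0,0.15,-0.05,0.2,0.09,0.1,0,0,0.188,-0.06,0.24,0.09,0.1,0,0,0.188,-0.075,0.28,0.09,0.1,0,0,0.188,-0.085,0.32,0.09,0.1,0,0,0.188,-0.095,0.35,0.09,0.1,0,0,0.188,-0.095,0.358,0.06,0.1])

```text
time: 40.55
tool_pos: [0.4803, 0.3997, 0.2192]
ee_rot: [3.136, 0.007, -3.022]
wrist_force: [0.7, -0.1, 0.0]
width: 0.0248
finger_force: 30.0
```

Emit:
move_arm(steps=[0,0,-0.01,0,0.001,-0.03,0.1,0,0,-0.01,0,0.001,-0.07,0.1,0,0,-0.01,0,0.001,-0.1,0.1,0,0,-0.01,0,0.001,-0.11,0.1,0,0,-0.01,0,0.001,-0.11,0.1,0,0,-0.01,0,0.001,-0.11,0.1])

```text
time: 41.15
tool_pos: [0.4813, 0.3966, 0.107]
ee_rot: [3.141, 0.002, -3.036]
wrist_force: [-0.9, -0.6, -0.5]
width: 0.0247
finger_force: 30.0
```

```bash
python3 - <<'E'
from h import *
o=get_obs();print(o['tool_pos'],o["ee_rot"],o["wrist_force"])
for n in("scene","side"):
    im,d=snapshot(n)
    P,uv=cloud(n,d)
    for r in silhouettes(n,"block")[:2]:
        A=cloud(n,d,r["pixels"])[0];B=A[(A[:,2]>.108)&(A[:,2]<.13)]
        if len(B)>20: print(n,"block",round(r["score"],2),len(B),*rect(B),"zmin",np.percentile(A[:,2],2).round(4))
E
```

```text
[0.48126945 0.39660157 0.10699138] [ 3.14050057e+00  1.93288977e-03 -3.03649477e+00] [-0.8901698  -0.56774877 -0.49769673]
scene block 0.93 401 [486.2 397. ] [94.8 25.8] 6.57 zmin 0.0529
side block 0.86 156 [482.6 394.9] [97.4 26.3] 4.67 zmin 0.055
```

Emit:
move_arm(steps=[0,0,0,0,0,-0.008,0.1,0,0,0,0,0,-0.016,0.1,0,0,0,0,0,-0.024,0.1,0,0,0,0,0,-0.032,0.1,0,0,0,0,0,-0.038,0.1,0,0,0,0,0,-0.041,0.1,0,0,0,0,0,-0.042,0.1,0,0,0,0,0,-0.042,0.1])

```text
time: 42.15
tool_pos: [0.4805, 0.3963, 0.0642]
ee_rot: [3.141, 0.0, -3.036]
wrist_force: [-2.0, -0.4, 2.1]
width: 0.0245
finger_force: 30.0
```

Emit:
move_arm(steps=[0,0,0,0,0,0,0.3,0,0,0,0,0,0,0.5,0,0,0,0,0,0,0.6,0,0,0,0,0,0,0.6,0,0,0,0,0,0.03,0.6,0,0,0,0,0,0.07,0.6,0,0,0,0,0,0.11,0.6,0,0,-0.1,0.01,-0.02,0.15,0.6,0,0,-0.22,0.025,-0.05,0.17,0.5,0,0,-0.35,0.04,-0.09,0.17,0.5,0,0,-0.47,0.055,-0.12,0.17,0.5,0,0,-0.565,0.062,-0.1335,0.17,0.5])

```text
time: 43.35
tool_pos: [0.5438, 0.26, 0.2338]
ee_rot: [-3.142, 0.001, 2.674]
wrist_force: [0.3, 0.2, -0.6]
width: 0.0473
finger_force: 0.0
```

```bash
python3 - <<'E'
from h import *
o=get_obs();print(o['tool_pos'],o["ee_rot"])
for n in("scene","side"):
    im,d=snapshot(n)
    for r in silhouettes(n,"block")[:1]:
        A=cloud(n,d,r["pixels"])[0];B=A[(A[:,2]>.07)&(A[:,2]<.088)]
        print(n,"block",round(r["score"],2),len(B),*rect(B),"z",np.percentile(A[:,2],[2,98]).round(4), B[:,2].mean())
    for r in silhouettes(n,"gate_lever")[:1]:
        A=cloud(n,d,r["pixels"])[0];B=A[A[:,2]>.148]
        if len(B)>4: print(n,"knob",*rect(B))
E
```

```text
[0.54377328 0.25997185 0.23382293] [-3.14156908e+00  1.34767794e-03  2.67448567e+00]
scene block 0.57 447 [483.  397.2] [98.8 24.9] 6.73 z [0.0235 0.0805] 0.07802552694703488
scene knob [542.5 263. ] [13.  14.2] 0.39
side block 0.71 0 [0. 0.] [0. 0.] 0.0 z [0.0037 0.043 ] nan
side knob [542.1 258.7] [9.8 9.9] 52.03<stdin>:7: RuntimeWarning: Mean of empty slice.
  ret = ret.dtype.type(ret / rcount)
```

Emit:
move_arm(steps=[0,0,0,0,0,-0.02,0.5,0,0,0,0,0,-0.05,0.5,0,0,0,0,0,-0.08,0.5,0,0,0,0,0,-0.0925,0.5,0,0,0,0,0,-0.0925,0.5,0,0,0,0,0,-0.0925,0.3,0,0,0,0,0,-0.0925,0.15,0,0,0,0,0,-0.0925,0,0,0,0,0,0,-0.0925,0,0,0,0,0,0,-0.0925,0,0,0,0,0,0,-0.0925,0])

```text
time: 44.75
tool_pos: [0.5425, 0.2617, 0.1423]
ee_rot: [-3.141, 0.001, 2.681]
wrist_force: [-2.8, -3.9, 5.6]
width: 0.0155
finger_force: 30.0
```

Emit:
move_arm(steps=[0,0,0.08,-0.003,-0.006,0,0,0,0,0.16,-0.005,-0.013,0,0,0,0,0.25,-0.007,-0.02,0,0,0,0,0.25,-0.007,-0.02,0,0,0,0,0.25,-0.007,-0.02,0,0,0,0,0.25,-0.007,-0.02,0,0,0,0,0.33,-0.0075,-0.027,0,0,0,0,0.41,-0.008,-0.034,0,0,0,0,0.5,-0.0085,-0.041,0,0,0,0,0.5,-0.0085,-0.041,0,0,0,0,0.5,-0.0085,-0.041,0,0,0,0,0.5,-0.0085,-0.041,0,0])

```text
time: 45.95
tool_pos: [0.5342, 0.2211, 0.1423]
ee_rot: [-3.141, 0.001, -3.104]
wrist_force: [-3.3, -4.0, 6.9]
width: 0.0153
finger_force: 30.0
```

Emit:
move_arm(steps=[0,0,0.08,0.001,-0.007,0,0,0,0,0.16,0.002,-0.014,0,0,0,0,0.25,0.0037,-0.021,0,0,0,0,0.25,0.0037,-0.021,0,0,0,0,0.25,0.0037,-0.021,0,0,0,0,0.25,0.0037,-0.021,0,0,0,0,0.33,0.0065,-0.027,0,0,0,0,0.41,0.009,-0.034,0,0,0,0,0.5,0.0125,-0.0405,0,0,0,0,0.5,0.0125,-0.0405,0,0,0,0,0.5,0.0125,-0.0405,0,0,0,0,0.5,0.0125,-0.0405,0,0])

```text
time: 47.15
tool_pos: [0.5463, 0.1814, 0.1422]
ee_rot: [3.141, 0.0, -2.603]
wrist_force: [-3.5, -0.6, 5.5]
width: 0.0151
finger_force: 30.0
```

Emit:
move_arm(steps=[0,0,0,0,0,0,0.2,0,0,0,0,0,0,0.4,0,0,0,0,0,0,0.5,0,0,0,0,0,0,0.5,0,0,0,0,0,0.04,0.5,0,0,0,0,0,0.08,0.6,0,0,0,0,0,0.12,0.8,0,0,-0.1,0,0.02,0.15,1,0,0,-0.2,-0.02,0.05,0.16,1,0,0,-0.3,-0.05,0.08,0.16,1,0,0,-0.3,-0.08,0.1,0.16,1,0,0,-0.3,-0.08,0.1,0.16,1])

```text
time: 48.35
tool_pos: [0.4638, 0.2837, 0.3019]
ee_rot: [3.14, 0.001, -2.896]
wrist_force: [-0.2, 0.4, 0.3]
width: 0.0937
finger_force: 0.0
```

```bash
python3 - <<'E'
from h import *
for n in("scene","side"):
    im,d=snapshot(n);save(n+"F",im)
    for r in silhouettes(n,"gate_lever")[:1]:
        A=cloud(n,d,r["pixels"])[0];B=A[A[:,2]>.148]
        if len(B)>4:
            k=np.array(rect(B)[0])/1000; v=k-np.array([.620,.2265]); print(n,"knob",k,np.hypot(*v).round(4),"q=",.55-np.arctan2(-v[1],-v[0]))
a=cv2.imread("pics/sceneF.png")[100:384,120:450];b=cv2.imread("pics/sideF.png")[120:384,150:420]
cv2.imwrite("pics/cF.png",np.hstack([cv2.resize(a,(400,400)),cv2.resize(b,(400,400))]))
E
```

```text
scene knob [0.5478 0.1809] 0.0854 q= -0.013316261491967851
side knob [0.5458 0.1786] 0.0883 q= -0.023242369018811604
```

View pics/cF.png

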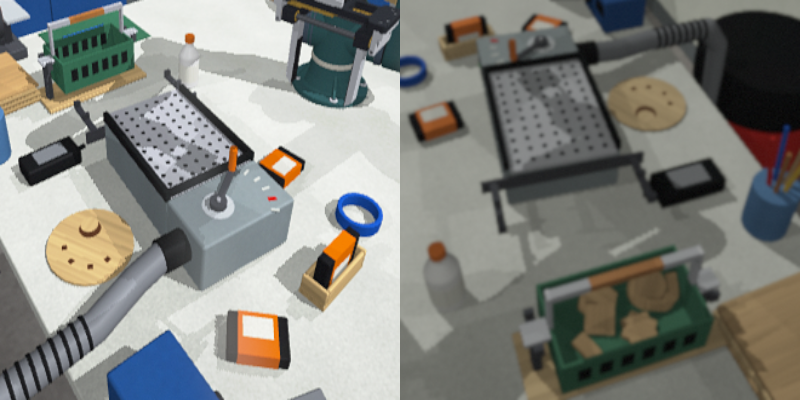

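The lever is at notch 0, the block stands in its holder, and the basket hangs on the rack with the drop-outs. The plate is clear and the other things are where they were. I'll hand it in.

```bash
python3 -c "
from bench import *
print(close_job())"
```

```text
the job is handed in; nothing more can be done
None
```

The job is handed in and looked complete in the final pictures: gate lever stepped to notch 4 and now back at 0, plate clear, basket hanging level on the rack with the drop-outs in it (the square shows only as a stack with the hexagon), and the block back in its holder after a wait on the plate; the moon had caught on the basket rim, where one press with the block met about 30 N before a push with its end dropped it in.

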